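# Square a thin plate in a fence corner, then snap it onto four posts

### The arm

A 6-joint arm with a two-finger parallel gripper is mounted at the origin on a cart in front of the work surface, level with it; the furniture and walls round the work are solid. World frame = base frame: x ahead of the robot, y to its left, z up, the work surface at z = 0. Lengths are in mm, angles in rad, forces in N, time in s.
With the tool pointing down it reaches from about 350 to 775 mm from the base axis. Payload 7.3 kg.
Tool frame: the origin (TCP) lies at the very end of the fingers, on their centre line; the grasp point (between the pads) lies 19 mm behind it; z points along the fingers, y is the direction in which the jaws open and shut (so a half turn about z gives the same grasp; the last joint's range is limited). The gripper opens to 92 mm and grips with 3 to 60 N. Pads are 19 mm wide; open, the fingers measure 130 mm over their backs; the gripper's body (75 mm by 190 mm) begins 47 mm behind the grasp point.
Start: joints at [1.047, 0.342, 1.524, -0, 1.275, -0.146], TCP at [193.647, 488.002, 226.741] pointing down, gripper open.
Joint ranges: [-2.53, 2.53], [-0.77, 2.02], [0.04, 2.7], [-1, 4.14], [0.28, 2.66], [-3.11, 3.11]. Speed limits (rad/s): [2.57, 2.57, 3.14, 3.14, 3.14, 3.14].

### API

Orientations are given as a unit quaternion [x, y, z, w].
In Python, from plant import arm gives the robot as it stands.
- The arm moves only by the tool arm_command, never from a script. Its argument "increments" is a list that holds one entry, the list of rows, each a list of 7 numbers: the turn, a rotation vector about the tool's x, y, z in rad, then the shift along the tool's x, y, z in mm, then the gripper's target within -1 to 1 (fully open at 1, half-way at 0, shut at -1). A call has 1 to 10 rows; each row is the pose to reach, as a shift and turn from the pose commanded when the call began, along the tool's axes at that moment; what a row does not reach only later rows make up. A row lasts 1/10 s, in which the tool goes at most 50 mm and 8.59 degrees, less where a joint would pass 70% of its speed; a pose out of reach is approached as far as the arm can. A call with a gripper value outside its range is refused whole. The fingers move at their own pace and stop on an object; "squeeze" is the grip in N (left out, the last holds). Time passes only in rows, so rows that repeat a pose let the fingers close. It gives the time, the measured TCP pose, the force and the opening at its end, in the units of the state.
- arm.get_state(): the state, without advancing time (a new reading comes with each control period).
- arm.camera(name): name is "side" or "top"; returns the picture (400x640x3 uint8, red, green, blue); there is no depth.
- arm.camera_params(name): a dict with "fx", "fy", "cx", "cy" (pixels), "rvec" (rotation vector, rad) and "tvec" (3), from world to camera coordinates, as OpenCV has them. Camera axes: x right, y down, z forward; pixel columns grow to the right and rows downward; lengths in mm; the calibration is good to about 2 mm. A picture is of the moment at which its call begins. camera_params takes no time and is no camera call.
- arm.job_done(): hands the job in, once; it reports no verdict.
The state is a dict: "t": time; "joint_pos": joint angles; "joint_vel": joint speeds; "tau": joint torques, N m; "tool_pos": TCP position; "orientation": TCP orientation; "wrist_force": force on the tool from outside, world axes, zero at the start; "moment": the same for the moment, N m; "width": finger opening in mm.
Only numpy, scipy, OpenCV 4.12 (cv2) and the standard library are available. Lean on these libraries where they do the work, as an engineer would, in place of code of your own. Each camera call takes 0.05 s, during which the arm holds its last target. There are 200 camera calls.

### The job

Slide the thin steel plate across the aluminium loading block, without lifting it, until it lies flat and tight against both steel fences of the corner. Then grip it there by its long edges through the two finger slots, carry it to the grey base and press it down over the four white snap posts until every one has clicked and the plate sits flat on all four shoulders. Let go, and leave the parts and tools lying around where they are.

Things in the scene. Friction and masses are not known exactly. Their poses are not given: they have to be found in the camera images.
- block: aluminium loading block, fixed, 160 (x) x 240 (y) mm, 18 mm thick; origin at the centre of its underside, on the work surface. Two steel fences stand on it along its far and right sides and form a corner; two finger slots go right through it
- corner (a point): where the two fences' faces meet, on the block's top, in the block's axes. Fences are 12 mm thick and 8 mm high. The far fence's face runs from here 218 mm along +y (the plate lies on its -x side), with a gap from y = 26 to 70 mm; the right fence's face runs from here 85 mm along -x (the plate lies on its +y side)
- home (a point): point on the block's top, in its axes: the centre of the plate's underside lies here when the plate is tight against both fences, long side along y. Finger slots, y = -22 to +22 mm: the near one x = -68 to -24 mm, the far one x = +24 mm through the fence gap to the block's edge at +68 mm. They lie under the middles of the plate's long edges (x = +-28 mm) when home
- plate_centre (a point): centre (half-way up) of the loose plain steel plate, 56 (x) x 96 (y) mm, 4 mm thick, about 0.09 kg. It starts flat on the block, 18 to 47 mm nearer in -x and 60 to 100 mm to the +y side of home, turned up to 0.3 rad. Four through holes of 10 mm diameter at x = +-18, y = +-38 mm. It may be used either way round
- base: fixed grey base, 88 (x) x 136 (y) mm, 10 mm thick, origin at the centre of its underside on the work surface; a terminal strip and a connector up to 20 mm high lie between its four posts. The white snap posts stand at x = +-18, y = +-38 mm: shoulders of 14 mm diameter up to z = 30 mm, above them 7 mm cores that taper to blunt tips 14 to 17 mm above the shoulders
- seat (a point): centre between the four shoulder tops, in the base's axes. Each post has a sprung sloping barb on its outer y side, out to 6.7 mm from its axis, 7 mm above the shoulder. A plate laid on the posts rests on the barbs, underside about 10 mm above the shoulders; each barb yields to about 2 to 5 N of push and springs out over the plate, which then sits on the shoulders (its top 4 mm above them)
- plate_hole0 (a point): centre of a plate hole at the plate's underside, at x = +18, y = +38 mm of the plate
- plate_hole1 (a point): the same for the hole at x = +18, y = -38 mm
- plate_hole2 (a point): the same for the hole at x = -18, y = +38 mm
- plate_hole3 (a point): the same for the hole at x = -18, y = -38 mm
- nut_1: chrome union nut, 29x32x12 mm, bystander lying to the left of the block; origin at its underside
- hexkey_1: bent hex key, 23x73x5 mm, bystander lying to the left of the block; origin at its underside
- tape_1: black roll of tape, 55x53x19 mm, bystander lying to the right of the base; origin at its underside
- nipple_4: brass double nipple, 40x26x23 mm, bystander lying beyond the base; origin at its underside
There are look-alikes about, which are no part of the job. Leave any green or pink look-alike of the part that bears plate_centre alone.

How it is judged (in metres and radians):
On the way, in this order (a step that is already met when the one before it is completed fails the run):
1. the plate lies flat on the block, tight in the corner: within 2 mm of home and square within 0.03 rad (x of plate_centre in the frame of home between -0.002 and 0.002 m and y of plate_centre in the frame of home between -0.002 and 0.002 m and z of plate_centre in the frame of home below 0.004 m and angle between the y axis of plate_centre and the y axis of block, either way round below 0.03 rad), for 0.2 s.
2. the plate, gripped by the fingers, is lifted from the corner (z of plate_centre in the frame of home above 0.017 m and contact force between the fingers and plate above 1 N and horizontal distance between plate_centre and home below 0.06 m), for 0.02 s.
At the end, for the whole second after the job is handed in: The plate is over all four posts with every barb clicked out above it: the underside at each hole is within 2 mm of the shoulders' height, its centre within 4 mm of the seat's centre, at rest and released (z of plate_hole0 in the frame of seat between -0.002 and 0.002 m and z of plate_hole1 in the frame of seat between -0.002 and 0.002 m and z of plate_hole2 in the frame of seat between -0.002 and 0.002 m and z of plate_hole3 in the frame of seat between -0.002 and 0.002 m and horizontal distance between plate_centre and seat below 0.004 m and linear speed of plate below 0.01 m/s); the robot touches nothing.
It fails at once if the plate is lifted more than 13 mm off the block's top while more than 35 mm from home on the starting side (z of plate_centre in the frame of home above 0.015 m and y of plate_centre in the frame of home above 0.035 m).
It fails at once if a nut, hex key, tape roll or nipple lying around is moved more than 30 mm (distance of any of nut_1, hexkey_1, tape_1, nipple_4 from where it was at the start of the episode above 0.03 m).
It also fails if it takes over 72 s, if anything falls off the work surface, if the arm or the gripper's body presses on something with over 40 N, if the wrist force passes 120 N, or if a joint passes its speed limit or range.

## Working session

There is one attempt and no reset: what is moved stays moved. The work goes in short steps, Python scripts to look and compute and a tool call to move; the robot and the scene stay as the last step left them, time stands still between calls to the robot, and variables do not carry over. Pictures are saved under pics/ and viewed, about 8 in all and at most 12, crops included, and the job is handed in when it is done.

Besides the shell and the picture viewer there is one more tool, called after "Emit:" as name(argument=value, ...), one argument or row to a line, values as JSON. arm_command: Moves the arm, as the interface text tells. Its arguments: {"type":"object","properties":{"increments":{"type":"array","items":{"type":"array","items":{"type":"array","items":{"type":"number"}}}},"squeeze":{"type":"number"}},"required":["increments"]}

```bash
mkdir -p pics; ls; cat > h.py <<'E'
import numpy as np, cv2
from plant import arm
from scipy.spatial.transform import Rotation as R
def cam(n):
    p=arm.camera_params(n); K=np.array([[p['fx'],0,p['cx']],[0,p['fy'],p['cy']],[0,0,1.]])
    return K,cv2.Rodrigues(np.array(p['rvec'],float))[0],np.array(p['tvec'],float).ravel()
def ray(n,uv):
    K,Rm,t=cam(n); d=Rm.T@np.linalg.solve(K,[uv[0],uv[1],1.]); return -Rm.T@t,d
def onz(n,uv,z):
    o,d=ray(n,uv); return o+d*(z-o[2])/d[2]
def proj(n,P):
    K,Rm,t=cam(n); q=(np.atleast_2d(P)@Rm.T+t)@K.T; return q[:,:2]/q[:,2:]
def tri(a,ua,b,ub):
    o1,d1=ray(a,ua);o2,d2=ray(b,ub); s=np.linalg.lstsq(np.c_[d1,-d2],o2-o1,rcond=None)[0]
    p,q=o1+d1*s[0],o2+d2*s[1]; return (p+q)/2,np.linalg.norm(p-q)
def snap(n,f):
    im=arm.camera(n)[:,:,::-1].copy(); cv2.imwrite('pics/'+f,im); return im
E
python3 - <<'E'
from h import *
for n in('top','side'):
    snap(n,n+'0.png'); K,Rm,t=cam(n); print(n,K[0],K[1,2],-Rm.T@t,Rm[2])
print(arm.get_state())
E
```

```text
pics
top [417.81365274   0.         319.59854246] 193.8550306483936 [ 511.09811553    6.85835613 1235.72962191] [ 0.12524936  0.01595218 -0.99199704]
side [429.91423616   0.         326.45142186] 197.28051197182316 [ 184.85596435 -744.91711434  739.5667625 ] [ 0.4341861   0.65637944 -0.61696714]
{'t': 0.1, 'joint_pos': array([ 1.04702078e+00,  3.42672244e-01,  1.52489558e+00,  4.99551211e-06,
        1.27540383e+00, -1.46013715e-01]), 'joint_vel': array([ 0.00203485, -0.00384162, -0.00248906, -0.00211084, -0.00224487,
       -0.00078796]), 'tau': array([ 1.07521526e-03, -4.32006168e+01, -2.44695586e+01,  7.18004582e-02,
        5.25664003e-02, -5.90633795e-05]), 'tool_pos': array([193.44805456, 487.68138686, 226.11354257]), 'orientation': array([ 1.87760504e-01,  9.82214599e-01, -6.50407322e-04, -2.28873291e-04]), 'wrist_force': array([ 0.08939815,  0.06409574, -0.8216234 ]), 'moment': array([-0.0108042 ,  0.03024583, -0.00821775]), 'width': 91.6697869848753}
```

View pics/top0.png

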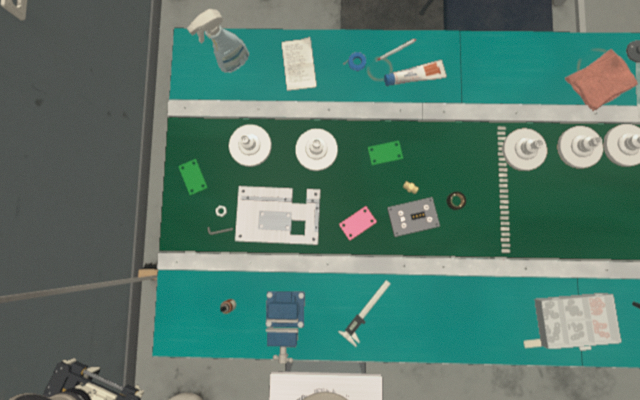

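View pics/side0.png

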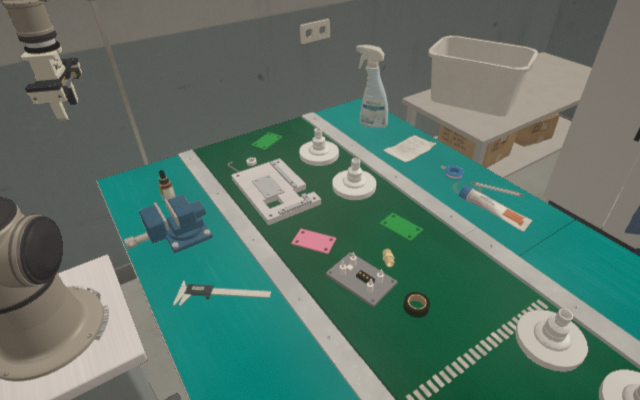

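The top view looks down with image up being about +x and left about +y. The block is at (278,215), the plate on it at (275,220), the near finger slot at (298,227), and the base at (414,217). The green and pink plates are the look-alikes. I'll zoom both views.

```bash
python3 - <<'E'
from h import *
a=cv2.imread('pics/top0.png')[175:255,205:475]; b=cv2.imread('pics/side0.png')[150:310,220:430]
cv2.imwrite('pics/c1.png',cv2.resize(a,(800,237),interpolation=cv2.INTER_CUBIC)[:, :])
c=cv2.resize(b,(780,594),interpolation=cv2.INTER_CUBIC); cv2.imwrite('pics/c2.png',c)
a=cv2.imread('pics/top0.png')[182:250,230:325]; cv2.imwrite('pics/c1.png',cv2.resize(a,None,fx=8,fy=8,interpolation=cv2.INTER_CUBIC))
E
```

```text
(no output)
```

View pics/c1.png

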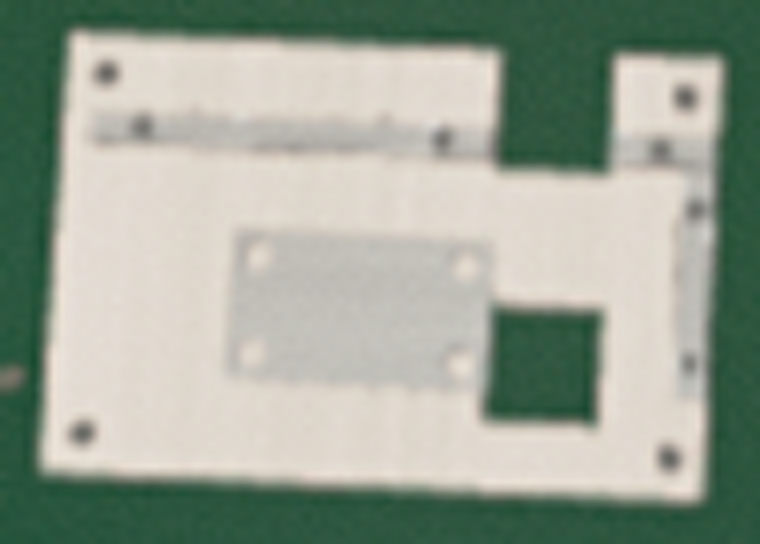

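View pics/c2.png

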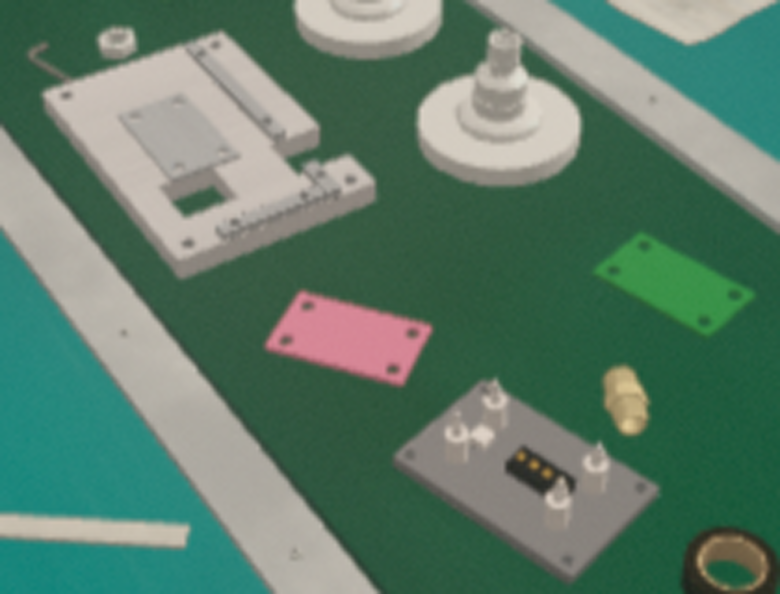

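```bash
python3 - <<'E'
from h import *
im=cv2.imread('pics/top0.png'); S=8
def seg(x0,y0,x1,y1,f):
    c=cv2.resize(im[y0:y1,x0:x1],None,fx=S,fy=S,interpolation=cv2.INTER_CUBIC)
    return f(c,cv2.cvtColor(c,cv2.COLOR_BGR2HSV))
def unc(p,x0,y0): return (np.array(p)+.5)/S-.5+np.array([x0,y0])
def cnts(m,lo,hi,mode=cv2.RETR_EXTERNAL):
    return [c for c in cv2.findContours(m,mode,cv2.CHAIN_APPROX_NONE)[0] if lo<cv2.contourArea(c)/S/S<hi]
x0,y0,x1,y1=228,180,327,252
def show(name,c,z):
    P=unc(c.reshape(-1,2),x0,y0); W=np.array([onz('top',p,z)[:2] for p in P],np.float32)
    r=cv2.minAreaRect(W); M=cv2.moments(W.reshape(-1,1,2)); print(name,np.round(r[0],1),np.round(r[1],1),round(r[2],2),'centroid',round(M['m10']/M['m00'],1),round(M['m01']/M['m00'],1)); return W
f=lambda c,h:((h[:,:,1]<70)&(h[:,:,2]>110)).astype(np.uint8)*255
m=seg(x0,y0,x1,y1,f)
for c in cnts(m,2000,9000): show('block',c,18)
inv=cv2.bitwise_not(m)
for c in cnts(inv,60,600): show('hole',c,18)
# plate: gray darker/cooler than block
g=seg(x0,y0,x1,y1,lambda c,h:((c[:,:,2].astype(int)-c[:,:,0]<6)&(h[:,:,1]<70)&(h[:,:,2]>110)).astype(np.uint8)*255)
g=cv2.morphologyEx(g,cv2.MORPH_OPEN,np.ones((9,9),np.uint8))
for c in cnts(g,20,1500): show('grey',c,22)
for lab,c in [('base',None)]:
    x0,y0,x1,y1=382,190,446,245
    m=seg(x0,y0,x1,y1,lambda c,h:((h[:,:,1]<60)).astype(np.uint8)*255)
    for c in cnts(m,700,4000): show('base',c,10)
    w=seg(x0,y0,x1,y1,lambda c,h:((h[:,:,2]>185)&(h[:,:,1]<50)).astype(np.uint8)*255)
    for c in cnts(w,3,200): 
        M=cv2.moments(c);p=unc([M['m10']/M['m00'],M['m01']/M['m00']],x0,y0); print('post',p.round(2),onz('top',p,30).round(1),cv2.contourArea(c)/64)
a=cv2.resize(im[190:245,382:446],None,fx=8,fy=8,interpolation=cv2.INTER_CUBIC)
s=cv2.imread('pics/side0.png'); b=cv2.resize(s[245:300,325:400],(600,440),interpolation=cv2.INTER_CUBIC)
cv2.imwrite('pics/c3.png',cv2.resize(np.hstack([a,b]),(800,318)))
cv2.imwrite('pics/c3.png',np.vstack([cv2.resize(a,(349,300)),cv2.resize(b,(349,300))]) if 0 else np.hstack([cv2.resize(a,(400,344)),cv2.resize(b,(400,344))]))
E
```

```text
block [601.6 148.8] [245.3 166.1] 88.53 centroid 599.0 151.9Traceback (most recent call last):
  File "<stdin>", line 25, in <module>
  File "<stdin>", line 11, in show
  File "h.py", line 10, in onz
    o,d=ray(n,uv); return o+d*(z-o[2])/d[2]
        ~~~^^^^^^
  File "h.py", line 8, in ray
    K,Rm,t=cam(n); d=Rm.T@np.linalg.solve(K,[uv[0],uv[1],1.]); return -Rm.T@t,d
           ~~~^^^
  File "h.py", line 5, in cam
    p=arm.camera_params(n); K=np.array([[p['fx'],0,p['cx']],[0,p['fy'],p['cy']],[0,0,1.]])
ValueError: time passes only in moves, steps and waits
```

```bash
sed -i 's/^def cam(n):/import functools\n@functools.lru_cache(None)\ndef cam(n):/' h.py; cat > seg.py <<'E'
from h import *
S=8
class Roi:
    def __init__(s,im,n,x0,y0,x1,y1):
        s.n=n;s.o=np.array([x0,y0]);s.c=cv2.resize(im[y0:y1,x0:x1],None,fx=S,fy=S,interpolation=cv2.INTER_CUBIC).astype(int)
        s.h=cv2.cvtColor(s.c.astype(np.uint8),cv2.COLOR_BGR2HSV).astype(int)
    def cnts(s,m,lo,hi):
        m=cv2.morphologyEx(m.astype(np.uint8)*255,cv2.MORPH_OPEN,np.ones((7,7),np.uint8))
        return [c for c in cv2.findContours(m,cv2.RETR_LIST,cv2.CHAIN_APPROX_NONE)[0] if lo<cv2.contourArea(c)/S/S<hi]
    def px(s,p): return (np.asarray(p,float)+.5)/S-.5+s.o
    def cen(s,c): M=cv2.moments(c); return s.px([M['m10']/M['m00'],M['m01']/M['m00']])
    def rect(s,name,c,z):
        W=np.array([onz(s.n,p,z)[:2] for p in s.px(c.reshape(-1,2))],np.float32); r=cv2.minAreaRect(W)
        print(name,np.round(r[0],1),np.round(r[1],1),round(r[2],2),'cen',onz(s.n,s.cen(c),z)[:2].round(1))
E
python3 - <<'E'
from seg import *
im=cv2.imread('pics/top0.png')
r=Roi(im,'top',228,180,327,252); m=(r.h[:,:,1]<70)&(r.h[:,:,2]>110)
for c in r.cnts(m,2000,9000): r.rect('block',c,18)
for c in r.cnts(~m,60,600): r.rect('slot',c,18)
for k in (5,8,11):
  for c in r.cnts(m&(r.c[:,:,2]-r.c[:,:,0]<k),20,1500): r.rect('grey%d'%k,c,22)
r=Roi(im,'top',382,190,446,245)
for c in r.cnts(r.h[:,:,1]<60,700,4000): r.rect('base',c,10)
for c in r.cnts((r.h[:,:,2]>185)&(r.h[:,:,1]<50),2,200): print('post',r.cen(c).round(2),onz('top',r.cen(c),35).round(1),cv2.contourArea(c)/64)
s=cv2.imread('pics/side0.png'); b=cv2.resize(s[245:300,325:400],(400,293),interpolation=cv2.INTER_CUBIC)
cv2.imwrite('pics/c3.png',np.hstack([cv2.resize(r.c.astype(np.uint8),(341,293)),b]))
E
```

```text
block [601.6 148.8] [245.3 166.1] 88.53 cen [598.  151.5]
slot [565.9  89.6] [39.4 38.6] 88.98 cen [565.6  89. ]
grey8 [580.1  33.4] [11.6 50.2] 88.07 cen [576.2  32.1]
grey11 [584. 154.] [97.6 53.1] 86.23 cen [583.3 153.4]
grey11 [604.4  46.8] [101.   41.3] 1.05 cen [608.8  37.2]
grey11 [649.2 181.3] [146.1  10.7] 88.37 cen [648.  179.5]
base [ 603.8 -248.5] [ 91.9 139.6] 14.0 cen [ 603.4 -248.3]
post [403.43 225.  ] [ 576.8 -215.4   35. ] 21.9453125
post [429.1  218.94] [ 595.5 -288.8   35. ] 24.1171875
post [402.29 218.59] [ 595.1 -212.3   35. ] 19.3671875
post [400.37 212.71] [ 612.  -206.9   35. ] 21.609375
post [425.81 206.91] [ 629.9 -279.9   35. ] 22.59375
```

View pics/c3.png

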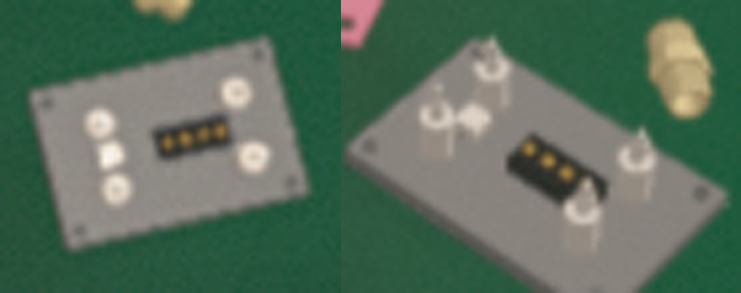

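Base close-up: the four posts are in the left panel at about (100,123), (117,190), (237,93) and (254,157). The white connector and black strip lie between them. Next I'll triangulate hole and screw features to check heights.

```bash
python3 - <<'E'
from h import *
T=lambda p:(np.array(p)+.5)/8-.5+[230,182]
S2=lambda p:(np.array(p)+.5)/(780/210)-.5+[220,150]
S3=lambda p:(np.array(p)-[341,0]+.5)/(400/75)-.5+[325,245]
T3=lambda p:(np.array(p)+.5)/(341/64)-.5+[382,190]
for n,a,b in [('scrFL',(105,72),(216,45)),('scrFR',(685,97),(352,180)),('scrNR',(670,458),(188,243)),('scrNL',(82,432),(66,95)),
  ('hole',(258,256),(174,100)),('hole',(467,266),(219,157)),('hole',(460,363),(179,172)),('hole',(252,353),(136,115))]:
    p,e=tri('top',T(a),'side',S2(b)); print(n,p.round(1),e.round(1))
for a,b in [((117,190),(437,118)),((100,123),(490,68)),((254,157),(583,210)),((237,93),(635,158))]:
    p,e=tri('top',T3(a),'side',S3(b)); print('shoulder',p.round(1),e.round(1))
E
```

```text
scrFL [670.2 254.1  16.4] 2.0
scrFR [665.   39.6  16.6] 0.8
scrNR [532.2  42.7  18. ] 2.2
scrNL [537.7 256.8  17.5] 2.2
hole [601.8 194.3  23.6] 3.6
hole [599.7 118.9  16.4] 4.3
hole [565.4 119.9  16.4] 1.9
hole [567.8 194.9  22.6] 1.0
shoulder [ 576.  -216.7   28.6] 1.1
shoulder [ 611.4 -207.2   29.7] 2.6
shoulder [ 595.  -290.3   29.5] 1.3
shoulder [ 629.3 -281.3   30.3] 1.7
```

Heights agree with the text: block top about 18, plate about 20, shoulders about 30.
- **Block:** yaw −0.025; home ≈ (612, 88.8).
- **Plate:** centre ≈ (584, 154.5).
- **Seat:** ≈ (603.6, −248.8), yaw 0.248.

Plan:
1. Push the plate −y with closed fingers to the right fence.
2. Push +x to the far fence.

```bash
cat > go.py <<'E'
from h import *
import sys
# world target x y z jaw_yaw(deg) -> shift/turn in tool axes
x,y,z,w=map(float,sys.argv[1:5]); s=arm.get_state(); q=R.from_quat(s['orientation'])
a=np.radians(w); Y=np.array([np.cos(a),np.sin(a),0]); Z=np.array([0,0,-1.]); X=np.cross(Y,Z)
T=R.from_matrix(np.c_[X,Y,Z]); 
print('turn',(q.inv()*T).as_rotvec().round(4),'shift',q.inv().apply(np.array([x,y,z])-s['tool_pos']).round(1),'t',s['t'],s['tool_pos'].round(1),s['joint_pos'].round(2))
E
python3 go.py 585.5 225 150 -1.4
```

```text
turn [-1.3000e-03  7.0000e-04  1.2175e+00] shift [-461.3  -99.5   76.2] t 0.1 [193.4 487.7 226.1] [ 1.05  0.34  1.52  0.    1.28 -0.15]
```

Emit:
arm_command(
  increments=[
    [[0,0,1.2175,-461,-99.5,76,-1],[0,0,1.2175,-461,-99.5,76,-1],[0,0,1.2175,-461,-99.5,76,-1],[0,0,1.2175,-461,-99.5,76,-1],[0,0,1.2175,-461,-99.5,76,-1],[0,0,1.2175,-461,-99.5,76,-1],[0,0,1.2175,-461,-99.5,76,-1],[0,0,1.2175,-461,-99.5,76,-1],[0,0,1.2175,-461,-99.5,76,-1],[0,0,1.2175,-461,-99.5,76,-1]],
  ],
)

```text
t: 1.1
tool_pos: [587.8, 222.5, 149.2]
orientation: [0.717, 0.697, -0.001, 0.0]
wrist_force: [-0.3, 1.0, 0.9]
width: 16.6
```

```bash
python3 go.py 585.5 225 40 -1.4
```

```text
turn [-0.0008  0.0009 -0.0034] shift [  2.5  -2.2 109.2] t 1.1 [587.8 222.5 149.2] [ 0.24  0.6   1.33 -0.    1.22  0.27]
```

Emit:
arm_command(
  increments=[
    [[0,0,-0.0034,2.5,-2.2,60,-1],[0,0,-0.0034,2.5,-2.2,109,-1],[0,0,-0.0034,2.5,-2.2,109,-1],[0,0,-0.0034,2.5,-2.2,109,-1],[0,0,-0.0034,2.5,-2.2,109,-1],[0,0,-0.0034,2.5,-2.2,109,-1]],
  ],
)

```text
t: 1.7
tool_pos: [585.0, 228.7, 44.7]
orientation: [0.714, 0.7, 0.002, 0.001]
wrist_force: [1.0, 0.1, 0.7]
width: 0.3
```

```bash
python3 go.py 585.5 225 19.5 -1.4; python3 - <<'E'
from h import *
a=snap('top','t1.png');b=snap('side','s1.png')
p=arm.get_state()['tool_pos']; print(proj('top',p),proj('side',p),arm.get_state()['width'])
cv2.imwrite('pics/v1.png',np.hstack([cv2.resize(a[175:255,225:330],(400,305),interpolation=2),cv2.resize(b[140:230,220:340],(400,300),interpolation=2)[:305].copy() if 0 else cv2.resize(b[140:230,220:340],(400,305),interpolation=2)]))
E
```

```text
turn [ 0.0049 -0.0014  0.0037] shift [-3.8  0.5 25.2] t 1.7 [585.  228.7  44.7] [0.25 0.71 1.44 0.   0.99 0.27]
[[248.31235421 219.42752941]] [[255.57545478 166.99954678]] 0.4373237960880358
```

View pics/v1.png

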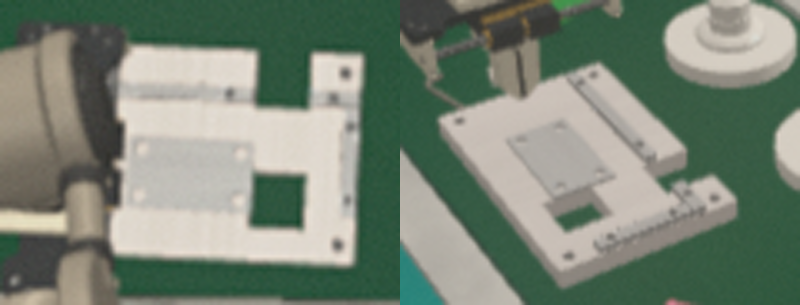

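The finger tip shows at about (257,168) in the side view, where it was expected. The plate is untouched. I'll let the arm settle to see the lag.

Emit:
arm_command(
  increments=[
    [[0,0,0,0,0,0,-1],[0,0,0,0,0,0,-1]],
  ],
)

```text
t: 2.0
tool_pos: [583.6, 228.2, 42.5]
orientation: [0.714, 0.7, 0.001, 0.0]
wrist_force: [0.6, -0.3, 0.5]
width: 0.1
```

```bash
python3 go.py 585.5 225 19.5 -1.4
```

```text
turn [ 0.0012 -0.0004  0.0034] shift [-3.2  2.  23. ] t 2.0 [583.6 228.2  42.5] [0.25 0.71 1.44 0.   0.99 0.27]
```

Emit:
arm_command(
  increments=[
    [[0,0,0.003,-3,2,15,-1],[0,0,0.003,-3,2,22.5,-1],[0,0,0.003,-3,2,22.5,-1],[0,0,0.003,-3,2,22.5,-1]],
  ],
)

```text
t: 2.4
tool_pos: [584.9, 224.6, 18.3]
orientation: [0.716, 0.698, -0.001, -0.0]
wrist_force: [-0.3, -0.6, 0.0]
width: 0.3
```

```bash
python3 go.py 585.5 150.5 20 -1.4
```

```text
turn [-0.0011  0.0004  0.0001] shift [-74.1   2.4  -1.6] t 2.4 [584.9 224.6  18.3] [ 0.24  0.74  1.46 -0.    0.95  0.27]
```

Emit:
arm_command(
  increments=[
    [[0,0,0,-6,0,-1.5,-1],[0,0,0,-14,0,-1.5,-1],[0,0,0,-22,0,-1.5,-1],[0,0,0,-30,0,-1.5,-1],[0,0,0,-38,0,-1.5,-1],[0,0,0,-46,0,-1.5,-1],[0,0,0,-54,0,-1.5,-1],[0,0,0,-62,0,-1.5,-1],[0,0,0,-68,0,-1.5,-1],[0,0,0,-72,0,-1.5,-1]],
  ],
)

```text
t: 3.4
tool_pos: [583.5, 152.4, 20.8]
orientation: [0.716, 0.698, 0.0, -0.0]
wrist_force: [-0.6, 0.7, -0.0]
width: 0.5
```

Emit:
arm_command(
  increments=[
    [[0,0,0,0,0,0,-1],[0,0,0,-1,0,0,-1],[0,0,0,-2,0,0,-1],[0,0,0,-2,0,0,-1]],
  ],
)

```text
t: 3.8
tool_pos: [583.5, 151.3, 20.8]
orientation: [0.715, 0.699, 0.0, -0.0]
wrist_force: [1.0, 0.1, -0.3]
width: 0.6
```

```bash
python3 go.py 583.7 147 20 -1.4; python3 - <<'E'
from h import *
b=snap('side','s2.png'); cv2.imwrite('pics/v2.png',cv2.resize(b[150:235,225:335],(660,510),interpolation=2))
E
```

```text
turn [ 0.0002 -0.0002  0.0006] shift [-4.3  0.3  0.8] t 3.8 [583.5 151.3  20.8] [0.13 0.7  1.53 0.   0.91 0.15]
```

View pics/v2.png

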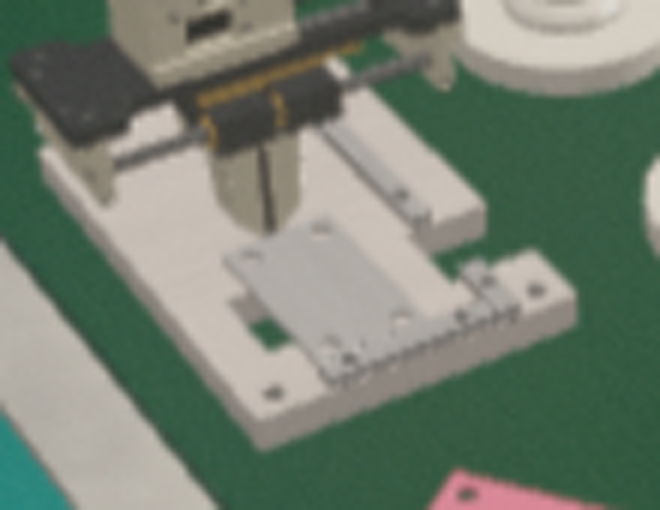

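The plate was pushed cleanly and is now close to the right fence (fence around (430,350) in the crop), square in front of the fingers. I'll continue slowly until the force rises.

Emit:
arm_command(
  increments=[
    [[0,0,0,-1,0,0.8,-1],[0,0,0,-2,0,0.8,-1],[0,0,0,-3,0,0.8,-1],[0,0,0,-3,0,0.8,-1]],
  ],
)

```text
t: 4.25
tool_pos: [583.6, 148.4, 20.1]
orientation: [0.716, 0.698, 0.001, -0.0]
wrist_force: [-0.4, 4.0, 0.1]
width: 0.5
```

Emit:
arm_command(
  increments=[
    [[0,0,0,-1,0,0,-1],[0,0,0,-2,0,0,-1],[0,0,0,-2,0,0,-1]],
  ],
)

```text
t: 4.55
tool_pos: [584.1, 147.6, 20.2]
orientation: [0.716, 0.698, 0.002, -0.0]
wrist_force: [1.5, 9.3, 0.2]
width: 0.2
```

Contact with the right fence gives 9 N at y = 147.6 (predicted 147.0). Next I'll retreat, rise, turn 90° and go to the plate's near long side.

Emit:
arm_command(
  increments=[
    [[0,0,0,6,0,0,-1],[0,0,0,6,0,-30,-1],[0,0,-1.5708,-57,-50,-35,-1],[0,0,-1.5708,-57,-50,-35,-1],[0,0,-1.5708,-57,-50,-35,-1],[0,0,-1.5708,-57,-50,-35,-1],[0,0,-1.5708,-57,-50,-35,-1],[0,0,-1.5708,-57,-50,-35,-1],[0,0,-1.5708,-57,-50,-35,-1],[0,0,-1.5708,-57,-50,-35,-1]],
  ],
)

```text
t: 5.55
tool_pos: [531.6, 89.8, 54.7]
orientation: [0.193, 0.981, -0.001, -0.0]
wrist_force: [0.7, -0.5, -0.2]
width: 0.4
```

Emit:
arm_command(
  increments=[
    [[0,0,-0.3,0,0,0,-1],[0,0,-0.3,0,0,0,-1],[0,0,-0.3,0,0,0,-1]],
  ],
)

```text
t: 5.85
tool_pos: [531.7, 89.8, 54.8]
orientation: [0.047, 0.999, -0.0, -0.0]
wrist_force: [-0.1, -0.3, -0.2]
width: 0.6
```

```bash
python3 go.py 533 91.4 20 88.6
```

```text
turn [-0.0007 -0.0007 -0.069 ] shift [-1.2  1.7 34.8] t 5.85 [531.7  89.8  54.8] [ 0.03  0.56  1.7  -0.    0.88 -1.45]
```

Emit:
arm_command(
  increments=[
    [[0,0,-0.069,-1,1.7,15,-1],[0,0,-0.069,-1,1.7,34.8,-1],[0,0,-0.069,-1,1.7,34.8,-1],[0,0,-0.069,-1,1.7,34.8,-1]],
  ],
)

```text
t: 6.25
tool_pos: [532.8, 91.6, 19.8]
orientation: [0.015, 1.0, -0.0, -0.0]
wrist_force: [0.0, 1.0, -1.5]
width: 0.5
```

```bash
python3 go.py 574.5 90.3 20 88.6
```

```text
turn [-0.0003 -0.001  -0.0048] shift [-41.7  -0.1  -0.2] t 6.25 [532.8  91.6  19.8] [ 0.03  0.62  1.72 -0.    0.81 -1.51]
```

Emit:
arm_command(
  increments=[
    [[0,0,-0.004,-6,0,0,-1],[0,0,-0.004,-12,0,0,-1],[0,0,-0.004,-18,0,0,-1],[0,0,-0.004,-24,0,0,-1],[0,0,-0.004,-30,0,0,-1],[0,0,-0.004,-35,0,0,-1],[0,0,-0.004,-39,0,0,-1],[0,0,-0.004,-39,0,0,-1]],
  ],
)

```text
t: 7.05
tool_pos: [572.5, 90.8, 20.0]
orientation: [0.011, 1.0, 0.0, 0.0]
wrist_force: [-0.7, 0.9, -0.4]
width: 0.4
```

Emit:
arm_command(
  increments=[
    [[0,0,0,-1,0,0,-1],[0,0,0,-2,0,0,-1],[0,0,0,-3,0,0,-1],[0,0,0,-3,0,0,-1]],
  ],
)

```text
t: 7.45
tool_pos: [573.1, 90.8, 19.7]
orientation: [0.011, 1.0, -0.0, -0.002]
wrist_force: [-6.6, -0.1, 3.1]
width: 0.3
```

Emit:
arm_command(
  increments=[
    [[0,0,0,-1.5,0,0,-1],[0,0,0,-1.5,0,0,-1],[0,0,0,8,0,0,-1],[0,0,0,20,0,-20,-1],[0,0,0,50,0,-60,-1],[0,0,0,90,0,-100,-1],[0,0,0,90,0,-100,-1]],
  ],
)

```text
t: 8.15
tool_pos: [484.2, 93.1, 123.8]
orientation: [0.011, 1.0, 0.0, 0.003]
wrist_force: [-0.5, -0.2, 0.7]
width: 0.4
```

```bash
python3 - <<'E'
from seg import *
b=snap('side','s3.png'); a=snap('top','t3.png')
r=Roi(a,'top',228,180,327,252); m=(r.h[:,:,1]<70)&(r.h[:,:,2]>110)
for k in (9,11,13):
  for c in r.cnts(m&(r.c[:,:,2]-r.c[:,:,0]<k),300,2500): r.rect('grey%d'%k,c,22)
cv2.imwrite('pics/v3.png',np.hstack([cv2.resize(a[180:250,270:325],(400,509),interpolation=2),cv2.resize(b[150:235,260:327],(400,509),interpolation=2)]))
E
```

```text
grey11 [606.   86.1] [119.   98.7] 87.84 cen [613.8  75.8]
grey13 [613.1 141.2] [234.9 100. ] 85.1 cen [617.6  90.8]
```

View pics/v3.png

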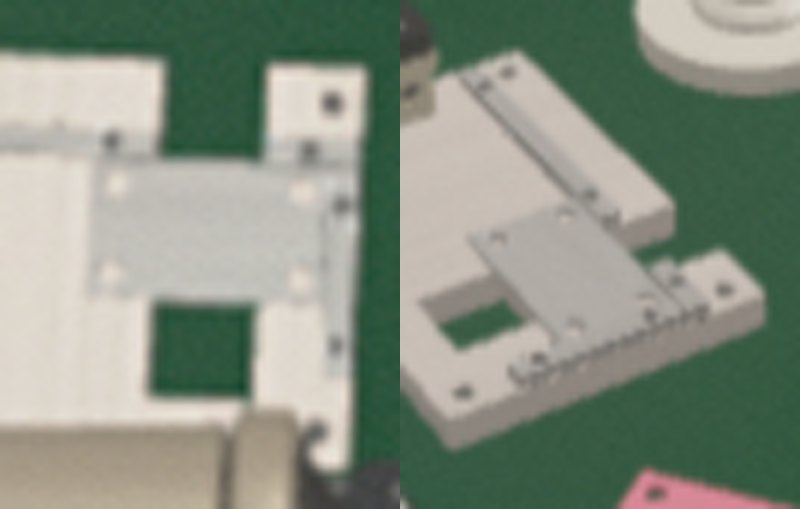

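The plate appears seated in the corner: its holes are at (118,184), (303,193), (110,273) and (300,281) in the left panel. I'll check with hole centroids against home.

```bash
python3 - <<'E'
from seg import *
def holes(f,n,guess,off,sc,z):
    a=cv2.imread('pics/'+f); out=[]
    for g in guess:
        p=(np.array(g)+.5)/sc-.5+off; x,y=np.round(p).astype(int); r=Roi(a,n,x-4,y-4,x+5,y+5)
        w=r.c[:,:,2]-r.c[:,:,0]+.0; w=cv2.GaussianBlur(w,(0,0),4); t=np.percentile(w,50); w=np.clip(w-t-0.4*(w.max()-t),0,None)
        Y,X=np.mgrid[:72,:72]; d=(X-36)**2+(Y-36)**2<22**2; w=w*d
        q=r.px([(w*X).sum()/w.sum(),(w*Y).sum()/w.sum()]); out.append(q); print(p.round(2),q.round(2),onz(n,q,z)[:2].round(1))
    W=np.array([onz(n,q,z)[:2] for q in out]); print('centre',W.mean(0).round(1),'edges',[np.degrees(np.arctan2(*(W[i]-W[j]))).round(2) for i,j in((0,1),(2,3))]); return out
A=holes('t3.png','top',[(118,184),(303,193),(110,273),(300,281)],[270,180],400/55,21)
# block screws in same image (far right) and initial, for a common reference
holes('top0.png','top',[(258,256),(467,266),(252,353),(460,363)],[230,182],8,21)
B=[(x/400*67+260-.5,y/509*85+150-.5) for x,y in((167,212),(248,305),(98,237),(175,330))]
print([tri('top',a,'side',b)[0].round(1) for a,b in zip(A,B)])
E
python3 go.py 612 89.2 60 -1.4
```

```text
[285.79 204.87] [285.55 204.53] [631.4 125.4]
[311.23 206.11] [311.18 205.7 ] [629.2  50.4]
[284.69 217.11] [284.81 216.87] [595.2 126.5]
[310.82 218.21] [310.84 218.03] [593.2  50.6]
centre [612.2  88.2] edges [np.float64(1.65), np.float64(1.55)]
[261.81 213.56] [261.87 213.34] [604.3 193.9]
[287.94 214.81] [287.73 214.69] [601.7 118.2]
[261.06 225.69] [261.04 225.52] [568.8 195. ]
[287.06 226.94] [287.01 227.1 ] [565.6 119.3]
centre [585.1 156.6] edges [np.float64(2.0), np.float64(2.47)]
[array([630.6, 125.4,  23.4]), array([629.2,  50.6,  17.4]), array([594.4, 126.6,  23.5]), array([592.3,  51.1,  19.6])]
turn [0.0039 0.0034 1.5735] shift [-125.9   -0.9   62.1] t 8.25 [485.8  92.8 121.5] [ 0.03  0.4   1.76  0.    0.98 -1.52]
```

Plate centre is (612.2, 88.2) at yaw −1.6°, against home (612, 88.8) at −1.4°, so it is tight. Now I'll turn, half-open and go above home.

Emit:
arm_command(
  increments=[
    [[0,0,1.571,-125,-1,40,0.55],[0,0,1.571,-125,-1,40,0.55],[0,0,1.571,-125,-1,40,0.55],[0,0,1.571,-125,-1,40,0.55],[0,0,1.571,-125,-1,40,0.55],[0,0,1.571,-125,-1,40,0.55],[0,0,1.571,-125,-1,40,0.55],[0,0,1.571,-125,-1,40,0.55],[0,0,1.571,-125,-1,40,0.55],[0,0,1.571,-125,-1,40,0.55]],
  ],
)

```text
t: 9.25
tool_pos: [610.7, 88.7, 77.8]
orientation: [0.692, 0.722, -0.0, -0.0]
wrist_force: [-0.5, -0.3, 0.3]
width: 70.4
```

Emit:
arm_command(
  increments=[
    [[0,0,0.07,0,0,0,0.55],[0,0,0.07,0,0,0,0.55],[0,0,0.07,0,0,0,0.55]],
  ],
)

```text
t: 9.55
tool_pos: [610.3, 88.8, 78.6]
orientation: [0.714, 0.7, -0.0, -0.0]
wrist_force: [0.4, -0.7, -0.3]
width: 71.1
```

```bash
python3 go.py 611.2 89.2 4 -1.4;python3 - <<'E'
from h import *
print(arm.get_state()['width'])
E
```

```text
turn [-0.0012  0.      0.0052] shift [ 0.4  0.9 74.6] t 9.55 [610.3  88.8  78.6] [0.02 0.65 1.44 0.   1.05 0.04]
71.09148606716408
```

Emit:
arm_command(
  increments=[
    [[0,0,0.005,0.4,0.9,25,0.55],[0,0,0.005,0.4,0.9,45,0.55],[0,0,0.005,0.4,0.9,60,0.55],[0,0,0.005,0.4,0.9,72,0.55],[0,0,0.005,0.4,0.9,72,0.55],[0,0,0.005,0.4,0.9,72,0.55]],
  ],
)

```text
t: 10.15
tool_pos: [611.4, 89.4, 8.3]
orientation: [0.716, 0.698, 0.0, 0.0]
wrist_force: [-0.5, -0.6, -0.0]
width: 70.9
```

```bash
python3 go.py 611.2 89.2 5 -1.4
```

```text
turn [ 0.0005 -0.0001 -0.0014] shift [-0.2 -0.2  3.3] t 10.15 [611.4  89.4   8.3] [0.02 0.74 1.49 0.   0.91 0.05]
```

Emit:
arm_command(
  increments=[
    [[0,0,0,0,0,3,0.55],[0,0,0,0,0,3,-0.2],[0,0,0,0,0,3,-0.2],[0,0,0,0,0,3,-0.2],[0,0,0,0,0,3,-1],[0,0,0,0,0,3,-1],[0,0,0,0,0,3,-1],[0,0,0,0,0,3,-1]],
  ],
  squeeze=50,
)

```text
t: 10.95
tool_pos: [611.3, 89.4, 5.6]
orientation: [0.716, 0.698, 0.0, 0.0]
wrist_force: [-0.6, -0.6, 5.1]
width: 54.6
```

```bash
python3 go.py 611.2 89.2 60 -1.4;python3 - <<'E'
from h import *
s=arm.get_state();print(s['width'],s['wrist_force'].round(1),s['moment'].round(2))
E
```

```text
turn [ 0.0009 -0.0001 -0.0016] shift [ -0.2  -0.  -54.4] t 10.95 [611.3  89.4   5.6] [0.02 0.75 1.49 0.   0.9  0.05]
54.560561336355605 [-0.6 -0.6  5.1] [-0.09  0.1  -0.01]
```

Emit:
arm_command(
  increments=[
    [[0,0,0,0,0,-5,-1],[0,0,0,0,0,-12,-1],[0,0,0,0,0,-20,-1],[0,0,0,0,0,-30,-1],[0,0,0,0,0,-45,-1],[0,0,0,0,0,-60,-1],[0,0,0,0,0,-75,-1],[0,0,0,0,0,-75,-1]],
  ],
)

```text
t: 11.75
tool_pos: [612.5, 89.4, 83.0]
orientation: [0.716, 0.698, 0.002, 0.002]
wrist_force: [-0.2, 1.0, -0.8]
width: 54.6
```

```bash
python3 go.py 603.4 -248.5 80 14.2;python3 - <<'E'
from h import *
b=snap('side','s4.png'); s=arm.get_state();print(s['width'],s['wrist_force'].round(1),s['moment'].round(2))
cv2.imwrite('pics/v4.png',cv2.resize(b[120:235,235:355],(600,575),interpolation=2))
E
```

```text
turn [ 0.0051  0.0004 -0.2739] shift [-3.38e+02 -3.00e-01  2.90e+00] t 11.75 [612.5  89.4  83. ] [0.02 0.65 1.44 0.   1.05 0.05]
54.58080769765361 [ 0.4  0.4 -0.9] [-0.07  0.09 -0.05]
```

View pics/v4.png

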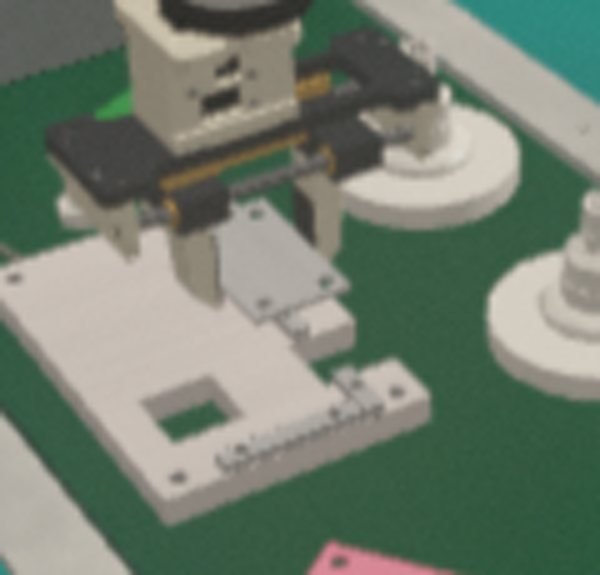

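Gripped and lifted level; step 2 should be done. Carry to above the base.

Emit:
arm_command(
  increments=[
    [[0,0,-0.04,-30,0,0,-1],[0,0,-0.11,-75,0,0,-1],[0,0,-0.16,-120,0,0,-1],[0,0,-0.22,-165,0,0,-1],[0,0,-0.274,-210,0,0,-1],[0,0,-0.274,-255,0,0,-1],[0,0,-0.274,-295,0,0,-1],[0,0,-0.274,-325,0,0,-1],[0,0,-0.274,-337,0,0,-1],[0,0,-0.274,-337,0,0,-1]],
  ],
)

```text
t: 12.8
tool_pos: [601.6, -248.7, 79.2]
orientation: [0.615, 0.788, -0.0, -0.001]
wrist_force: [0.1, -0.2, -1.7]
width: 54.6
```

Emit:
arm_command(
  increments=[
    [[0,0,0,0,0,0,-1],[0,0,0,0,0,0,-1],[0,0,0,0,0,0,-1]],
  ],
)

```text
t: 13.1
tool_pos: [602.5, -245.8, 80.2]
orientation: [0.613, 0.79, 0.0, -0.0]
wrist_force: [-0.6, 0.3, -1.9]
width: 54.8
```

```bash
python3 go.py 602.8 -248.1 50 14.2
```

```text
turn [-0.     -0.0004  0.002 ] shift [-2.3 -0.3 30.2] t 13.1 [ 602.5 -245.8   80.2] [-0.51  0.7   1.33  0.    1.11 -0.76]
```

Emit:
arm_command(
  increments=[
    [[0,0,0.002,-2.3,0,20,-1],[0,0,0.002,-2.3,0,40,-1],[0,0,0.002,-2.3,0,40,-1],[0,0,0.002,-2.3,0,40,-1],[0,0,0.002,-2.3,0,40,-1]],
  ],
)

```text
t: 13.6
tool_pos: [603.6, -249.7, 41.4]
orientation: [0.615, 0.789, 0.0, 0.001]
wrist_force: [0.5, 0.7, -0.3]
width: 54.4
```

```bash
python3 go.py 602.8 -248.1 38 14.2; python3 - <<'E'
from h import *
b=snap('side','s5.png'); a=snap('top','t5.png')
cv2.imwrite('pics/v5.png',np.hstack([cv2.resize(a[190:245,382:446],(400,344),interpolation=2),cv2.resize(b[235:300,325:400],(400,344),interpolation=2)]))
E
```

```text
turn [ 0.0015  0.0013 -0.0013] shift [ 1.7 -0.4  3.4] t 13.6 [ 603.6 -249.7   41.4] [-0.51  0.75  1.36  0.    1.03 -0.76]
```

View pics/v5.png

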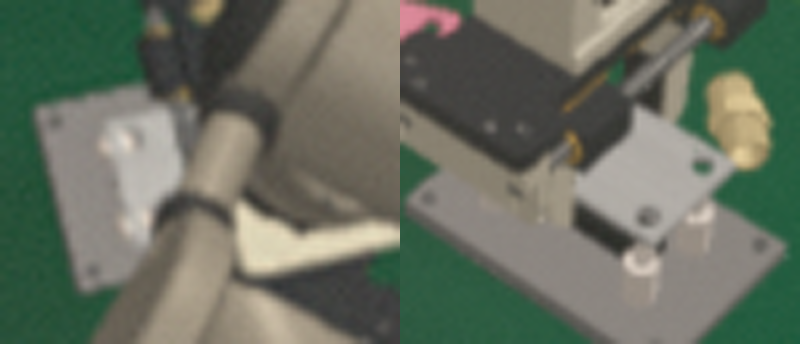

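```bash
python3 - <<'E'
from seg import *
f=lambda p:((np.array(p)-[400,0]+.5)/[400/75,344/65]-.5+[325,235])
a=cv2.imread('pics/s5.png'); s=arm.get_state(); zt=s['tool_pos'][2]
print(s['tool_pos'])
tr=lambda x,y:np.array([603.6,-248.8])+np.array([[np.cos(.248),-np.sin(.248)],[np.sin(.248),np.cos(.248)]])@[x,y]
for nm,g,e in (('h-x',(649,216),tr(-18,-38)),('h+x',(704,164),tr(18,-38))):
    p=f(g); x,y=np.round(p).astype(int); r=Roi(a,'side',x-5,y-5,x+6,y+6); g=cv2.GaussianBlur(r.c.mean(2),(0,0),3)
    t=(np.percentile(g,80)+g[36:52,36:52].min())/2
    cs=r.cnts(g<t,3,40); q=[r.cen(c) for c in cs]; q=min(q,key=lambda u:np.hypot(*(u-p)))
    for z in (56.,57.5): print(nm,p.round(2),q.round(2),z,onz('side',q,z)[:2].round(1),'want',e.round(1))
# plate outline corner & shoulders in the same view
b=Roi(a,'side',360,270,392,296)
for c in b.cnts((b.h[:,:,2]>190)&(b.h[:,:,1]<50),3,80): print('white',b.cen(c).round(2),onz('side',b.cen(c),30)[:2].round(1),cv2.contourArea(c)/64)
for x,y in((-18,-38),(18,-38)):
    w=tr(x,y); print('pred shoulder px',proj('side',[w[0],w[1],30]).round(2),'tip',proj('side',[w[0],w[1],46]).round(2))
cv2.imwrite('pics/v6.png',cv2.resize(a[255:300,355:400],(600,600),interpolation=cv2.INTER_CUBIC))
E
```

```text
[ 603.47710602 -249.88027156   41.43776736]
h-x [371.28 275.41] [370.84 275.64] 56.0 [ 594.6 -290.4] want [ 595.5 -290.1]
h-x [371.28 275.41] [370.84 275.64] 57.5 [ 593.7 -291.4] want [ 595.5 -290.1]
h+x [381.59 265.58] [381.26 265.98] 56.0 [ 629.9 -281.6] want [ 630.4 -281.2]
h+x [381.59 265.58] [381.26 265.98] 57.5 [ 628.9 -282.7] want [ 630.4 -281.2]
white [369.57 284.91] [ 591.8 -291.9] 11.234375
white [381.25 275.44] [ 629.2 -285.4] 6.6796875
pred shoulder px [[370.38 283.59]] tip [[370.8  278.55]]
pred shoulder px [[380.46 273.99]] tip [[380.97 268.96]]
```

View pics/v6.png

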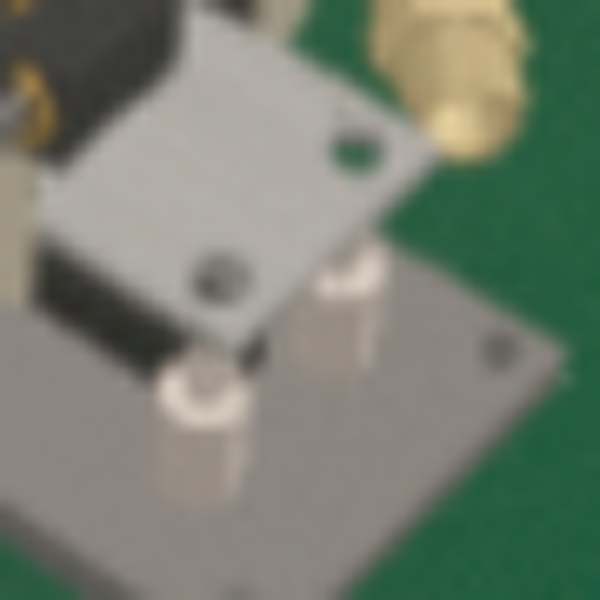

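The side crop shows the plate level above the posts, with holes at (222,279) and (357,150) and shoulders at (206,392) and (342,262). I'll convert these in the same camera so its bias cancels.

```bash
python3 - <<'E'
from h import *
g=lambda p:np.array(p)/(600/45)-.5+[355,255]
for h,s in(((222,279),(206,392)),((357,150),(342,262))):
    S=onz('side',g(s),30)
    print('shoulder',S.round(1),[(z,(onz('side',g(h),z)-S)[:2].round(1)) for z in(56.8,57.8)])
# top view: tri of shoulders earlier gave z 28.6..30.3
a=cv2.imread('pics/t5.png'); 
E
```

```text
shoulder [ 594.2 -290.2   30. ] [(56.8, array([ 0.8, -0.7])), (57.8, array([ 0.2, -1.3]))]
shoulder [ 629.5 -281.2   30. ] [(56.8, array([ 0.3, -0.5])), (57.8, array([-0.3, -1.2]))]
```

Emit:
arm_command(
  increments=[
    [[0,0,0,1,0,1,-1],[0,0,0,1,0,3,-1],[0,0,0,1,0,5,-1],[0,0,0,1,0,7,-1],[0,0,0,1,0,9,-1],[0,0,0,1,0,11,-1],[0,0,0,1,0,11,-1],[0,0,0,1,0,11,-1]],
  ],
  squeeze=60,
)

```text
t: 14.5
tool_pos: [602.5, -248.8, 29.0]
orientation: [0.615, 0.788, 0.0, -0.0]
wrist_force: [0.6, 0.6, -0.8]
width: 54.4
```

```bash
python3 go.py 603.2 -248.8 28 14.2; python3 - <<'E'
from h import *
s=arm.get_state();print(s['width'],s['wrist_force'].round(1),s['moment'].round(2))
E
```

```text
turn [-0.     -0.0001 -0.002 ] shift [-0.2  0.7  1. ] t 14.5 [ 602.5 -248.8   29. ] [-0.51  0.76  1.37  0.    1.01 -0.76]
54.375309970900624 [ 0.6  0.6 -0.8] [-0.09  0.01 -0.06]
```

Threaded over the tips with no force. Press on.

Emit:
arm_command(
  increments=[
    [[0,0,0,0,0,1,-1],[0,0,0,0,0,2,-1],[0,0,0,0,0,3,-1],[0,0,0,0,0,4,-1],[0,0,0,0,0,4,-1]],
  ],
)

```text
t: 15.0
tool_pos: [603.0, -248.9, 25.6]
orientation: [0.615, 0.788, 0.0, 0.001]
wrist_force: [1.3, 0.6, 3.5]
width: 54.3
```

Emit:
arm_command(
  increments=[
    [[0,0,0,0,0,1,-1],[0,0,0,0,0,2,-1],[0,0,0,0,0,3,-1],[0,0,0,0,0,4,-1],[0,0,0,0,0,4,-1]],
  ],
)

```text
t: 15.5
tool_pos: [602.1, -248.5, 20.2]
orientation: [0.615, 0.788, -0.0, -0.001]
wrist_force: [0.7, 1.0, -2.9]
width: 54.5
```

Emit:
arm_command(
  increments=[
    [[0,0,0,0,0,1,-1],[0,0,0,0,0,2,-1],[0,0,0,0,0,3,-1],[0,0,0,0,0,3,-1]],
  ],
)

```text
t: 15.9
tool_pos: [602.3, -248.7, 17.8]
orientation: [0.615, 0.788, -0.0, -0.0]
wrist_force: [-0.7, 0.5, -0.9]
width: 54.7
```

Emit:
arm_command(
  increments=[
    [[0,0,0,0,0,1,-1],[0,0,0,0,0,2,-1],[0,0,0,0,0,3,-1],[0,0,0,0,0,3,-1]],
  ],
)

```text
t: 16.3
tool_pos: [602.5, -248.9, 17.4]
orientation: [0.615, 0.789, -0.0, 0.0]
wrist_force: [-5.6, 2.0, 14.4]
width: 54.3
```

Shoulder contact at TCP z = 17.4 (17.6 expected), 14 N. I'll press a little more, then ease off, release and rise.

Emit:
arm_command(
  increments=[
    [[0,0,0,0,0,2,-1],[0,0,0,0,0,3,-1],[0,0,0,0,0,3,-1],[0,0,0,0,0,0,-1],[0,0,0,0,0,-2,-1],[0,0,0,0,0,-2.5,0.4],[0,0,0,0,0,-2.5,0.55],[0,0,0,0,0,-2.5,0.55],[0,0,0,0,0,-2.5,0.55]],
  ],
)

```text
t: 17.2
tool_pos: [602.4, -248.7, 17.2]
orientation: [0.615, 0.788, 0.0, -0.0]
wrist_force: [0.6, 0.3, 0.4]
width: 70.7
```

```bash
python3 go.py 602.5 -248.8 100 14.2; python3 - <<'E'
from h import *
s=arm.get_state();print(s['width'],s['wrist_force'].round(1),s['moment'].round(2))
E
```

```text
turn [-0.0003 -0.0004 -0.002 ] shift [ -0.1   0.  -82.8] t 17.2 [ 602.4 -248.7   17.2] [-0.51  0.78  1.37  0.    0.99 -0.76]
70.69358251676758 [0.6 0.3 0.4] [-0.12  0.01  0.04]
```

Emit:
arm_command(
  increments=[
    [[0,0,0,0,0,-15,0.55],[0,0,0,0,0,-45,0.55],[0,0,0,0,0,-90,0.55],[0,0,0,30,0,-120,0.55],[0,0,0,70,0,-140,0.55],[0,0,0,115,0,-140,0.55],[0,0,0,160,0,-140,0.55],[0,0,0,200,0,-140,0.55],[0,0,0,200,0,-140,0.55]],
  ],
)

```text
t: 18.1
tool_pos: [552.6, -50.4, 159.1]
orientation: [0.613, 0.79, 0.001, -0.0]
wrist_force: [-1.0, -0.6, 0.9]
width: 71.3
```

```bash
python3 - <<'E'
from h import *
b=snap('side','s7.png'); a=snap('top','t7.png'); print(arm.get_state()['tool_pos'])
cv2.imwrite('pics/v7.png',np.hstack([cv2.resize(a[195:240,390:440],(400,360),interpolation=2),cv2.resize(b[240:300,325:395],(400,360),interpolation=2)]))
E
```

```text
[554.18144788 -54.20939848 158.89196311]
```

View pics/v7.png

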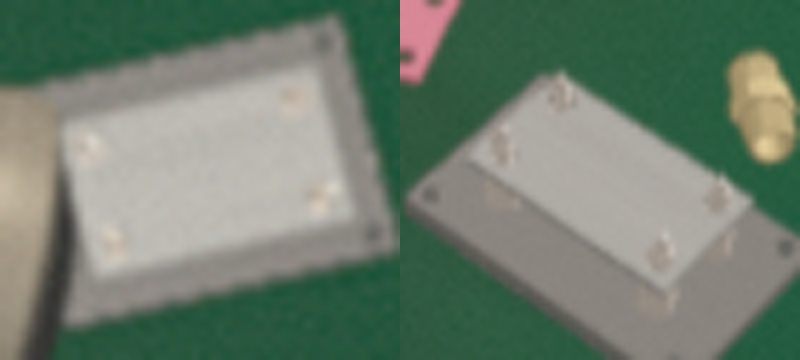

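All four cores stick up through the holes (right panel: (500,145), (560,93), (718,195), (660,250)). I'll check corner heights across the two views.

```bash
python3 - <<'E'
from h import *
gs=lambda p:(np.array(p)-[400,0]+.5)/[400/70,6]-.5+[325,240]
gt=lambda p:(np.array(p)+.5)/8-.5+[390,195]
c,s=np.cos(.248),np.sin(.248)
for n,l,S,T in(('NL',(-28,48),(466,157),(None)),('NR',(-28,-48),(665,292),(352,213)),('FR',(28,-48),(755,201),(320,68))):
    w=np.array([603,-248.8])+np.array([[c,-s],[s,c]])@l
    print(n,'side px',gs(S).round(2),*[(z,proj('side',[*w,z])[0].round(1)) for z in(34,39,44)], tri('top',gt(T),'side',gs(S)) if T else '')
E
```

```text
NL side px [336.14 265.75] (34, array([336.5, 265.2])) (39, array([336.5, 263.6])) (44, array([336.5, 262. ])) 
NR side px [370.96 288.25] (34, array([371.2, 287.7])) (39, array([371.3, 286.1])) (44, array([371.4, 284.5])) (array([ 588.67648915, -301.90862511,   31.40907025]), np.float64(1.8571606794663738))
FR side px [386.71 273.08] (34, array([386.8, 272.6])) (39, array([387., 271.])) (44, array([387.2, 269.4])) (array([ 640.63629092, -290.4314334 ,   35.13803379]), np.float64(1.3362526540936575))
```

Three corners match the seated height (z = 34) within 0.6 px, and an unclicked corner would show about 3 px. Handing in.

```bash
python3 -c "
from plant import arm
print(arm.get_state()['joint_vel'].round(3)); print(arm.job_done())"
```

```text
[-0.037  0.021 -0.019 -0.004 -0.004 -0.001]
the job is handed in; nothing more can be done
None
```

The plate is on the base, pressed down over all four snap posts. I handed the job in after about 18 s of robot time; no verdict is reported, so the result rests on my own checks.

**What I did:**
1. I slid the plate with closed fingers in −y to the right fence (9 N contact), then in +x to the far fence (about 7 N).
2. I gripped it through the slots, lifted it straight up and carried it over the posts.
3. I pressed it down until it met the shoulders, at finger-tip height 17.4 mm against 17.6 mm expected and with at least 14 N of push. Then I released it and moved the arm clear.

**Last checks:**
- **In the corner:** the camera put the plate centre about 0.6 mm from home and square within about 0.2°. The fence contacts put home about 1 mm away from the camera figure, which is within the camera calibration.
- **On the base:** all four post cores show through the holes. Three corners match the seated height to about 0.6 pixel in the side view, where an unclicked corner would be off by about 3. Two-view heights for two of them came out at 31 and 35 mm against 34 mm, so those scatter more.
- **Not checked:** I did not measure the fourth corner; I took it from the plate being rigid. I also saw no separate force peak for each barb click, only the push rising and falling, then firm shoulder contact.

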